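# Crank three rolls into the basket

## Robot

A 7-joint arm with a two-finger parallel gripper is mounted at the origin on the work surface. World frame = base frame: x ahead of the robot, y to its left, z up, the work surface at z = 0. Lengths are in m, angles in rad, forces in N, time in s.
With the tool pointing down it reaches from about 0.4 to 0.85 m from the base axis. Payload 10.4 kg.
Tool frame: the origin (TCP) lies at the very end of the fingers, on their centre line; the grasp point (between the pads) lies 19 mm behind it; x points along the fingers, z is the direction in which the jaws open and shut, and the axes are right-handed (so a half turn about x gives the same grasp; the last joint's range is limited). The gripper opens to 87 mm and grips with 3 to 60 N. Pads are 19 mm wide; open, the fingers measure 117 mm over their backs; the gripper's body (75 mm by 190 mm) begins 51 mm behind the grasp point.
Start: joints at [1.177, 0.332, -0.065, 1.46, 0.022, 1.35, -0.088], TCP at [0.226, -0.583, 0.223] pointing down, gripper open.
Joint ranges: [-2.6, 2.6], [-0.5, 2.12], [-1.47, 1.34], [0.16, 2.42], [-1.27, 4.41], [0.06, 2.06], [-2.6, 2.6]. Speed limits (rad/s): [2.22, 2.22, 2.79, 2.79, 3.14, 3.14, 3.14].

## Interface

Orientations are given as [roll, pitch, yaw] about the fixed x, y, z axes, in that order (R = Rz(yaw) Ry(pitch) Rx(roll)).
In Python, from rig import r gives the robot as it stands.
- The arm moves only by the tool servo_tool, never from a script. Its argument "commands" is a list of rows, each a list of 6 numbers: the shift along the tool's x, y, z in m, then the turn, a rotation vector about the tool's x, y, z in degrees. A call has 1 to 20 rows; each row shifts and turns the pose as measured when the row begins, along the tool's axes as they then stand; what a row does not reach is not made up. A row lasts 1/12 s, in which the tool goes at most 41.7 mm and 7.16 degrees, less where a joint would pass 70% of its speed; a pose out of reach is approached as far as the arm can. A call with a gripper value outside its range is refused whole. "claw" is the opening, from 0 (shut) to 1 (fully open), set as the call begins (left out, the last holds). The fingers move at their own pace and stop on an object; "force" is the grip in N (left out, the last holds). Time passes only in rows, so rows that do not move let the fingers close. It gives the time, the measured TCP pose, the force and the opening at its end, in the units of the state.
- r.read_state(): the state, without advancing time (a new reading comes with each control period).
- r.get_image(name): name is "scene" or "top" or "wrist"; returns a dict with "color" (384x512x3 uint8, red, green, blue), "camera_matrix" (3x3 intrinsics, pixels), "distortion" ([k1, k2, p1, p2, k3] as OpenCV has them; the pictures are not rectified), "xyz" and "attitude" of the camera in the world. Camera axes: x right, y down, z forward; pixel columns grow to the right and rows downward; lengths in m; the calibration is good to about 2 mm. A picture is of the moment at which its call begins. There is no depth.
- r.sign_off(): hands the job in, once; it reports no verdict.
The state is a dict: "clock": time; "joint_positions": joint angles; "dq": joint speeds; "joint_efforts": joint torques, N m; "eef_pos": TCP position; "tcp_rot": TCP orientation; "wrist_force": force on the tool from outside, world axes, zero at the start; "ft_torque": the same for the moment, N m; "finger_gap": finger opening in m.
Only numpy, scipy, OpenCV 4.12 (cv2) and the standard library are available. Lean on these libraries where they do the work, as an engineer would, in place of code of your own. Each camera call takes 0.05 s, during which the arm holds its last target.

## Task

Bring the wooden basket under the open end of the roll feeder's trough, standing on the counter. Then turn the feeder's crank clockwise at a steady pace until exactly three rolls have dropped into the basket, and let go; the other two rolls stay in the trough. Move the rolls and the pusher only by means of the crank, never by touching them, and do not shift or knock over the jar, the shaker or the bottle.

Things in the scene. Friction and masses are not known exactly. Their poses are not given: they have to be found in the camera images.
- feeder: Fixed roll feeder. Origin on the counter below the middle of its trough, which runs along its y from -200 (open mouth) to +200 mm: floor top 105 mm up (underside 97), walls to 130 mm, 56 mm wide inside, 68 outside. Legs at y -55 to -5 and 155 to 185 mm; clear underneath from y -200 to -55. Blue gear housing on its -x side: x -130 to -40, y -15 to 75 mm, 135 mm high, crank on top.
- mouth (a point): Middle of the trough floor's edge at the open end, 105 mm up; axes as the feeder's; rolls leave towards its -y.
- drop (a point): Point on the counter where the basket's centre belongs: 35 mm out (feeder's -y) from the mouth; axes as the feeder's.
- crank_axis (a point): Point on the crank's vertical turning axis at the top of the hub, 162 mm above the counter; feeder's x -100, y +30 mm.
- crank (a joint): Crank angle in rad, growing clockwise seen from above; at 0 the arm points along the feeder's +x. Starts between 0 and 4, stops at 0 and 25. Each rad moves the pusher 12 mm towards the mouth (75 mm a turn). Light friction (1 to 2 N at the grip); it stays where it is left.
- grip_mid (a point): Middle of the crank's upright red grip: a free-spinning cylinder 26 mm in diameter, 58 mm tall, from 160 to 218 mm above the counter (this point at 189 mm), 55 mm from the crank axis. The steel crank arm below it is 161 mm high at most.
- basket: Loose square open wooden basket, 160 x 160 mm outside, 55 mm high, walls 8 mm thick with plain upright rims, floor about 8 mm thick, 0.25 to 0.5 kg. Origin at the centre of its underside, x and y along its sides, z up. It slides on the counter.
- roll1: Crusty roll nearest the mouth: round, 52 mm in diameter, 34 mm high, about 40 g. Origin at the centre of its flat underside. It starts in the trough, underside at 105 mm; it tips off the edge when its centre passes the mouth.
- roll2: Second roll, same size.
- roll3: Third roll, same size.
- roll4: Fourth roll, same size; must stay in the trough.
- roll5: Fifth roll, next to the pusher, same size; must stay in the trough.
- jam: Bystander: loose amber jam jar with red cap, 64 mm in diameter, 95 mm high, upright. Origin at the centre of its underside.
- shaker: Bystander: loose steel shaker can, 58 mm in diameter, 120 mm high, upright. Origin at the centre of its underside.
- oil: Bystander: loose green oil bottle, 60 mm in diameter, 215 mm high, upright near the crank. Origin at the centre of its underside.
- pusher: Red pusher block in the trough, 48 mm wide, 14 mm thick (face 7 mm towards the mouth from the origin), top at 141 mm; it shoves the row of rolls to the mouth. Origin at its middle on the trough floor.
Not all that is in view belongs to the job. Leave any pink or red look-alike of the roll1 alone.

How it is judged:
By the outcome, as a careful person would: the job done as asked, in the order asked, and still so for the second after the job is handed in, with the robot touching nothing.
It also fails if it takes over 72 s, if anything falls off the work surface, if the arm or the gripper's body presses on something with over 40 N, if the wrist force passes 120 N, or if a joint passes its speed limit or range.

## Working session

There is one attempt and no reset: what is moved stays moved. The work goes in short steps, Python scripts to look and compute and a tool call to move; the robot and the scene stay as the last step left them, time stands still between calls to the robot, and variables do not carry over. Pictures are saved under pics/ and viewed, and the job is handed in when it is done.

Besides the shell and the picture viewer there is one more tool, called after "Call:" by a JSON object that holds its "fn" and its "kwargs". servo_tool: Moves the arm, as the interface text tells. Its arguments: {"type":"object","properties":{"commands":{"type":"array"},"claw":{"type":"number"},"force":{"type":"number"}},"required":["commands"]}

```bash
ls; mkdir -p pics; python3 - <<'E'
from rig import r
import cv2,pickle
d={}
for n in ["scene","top","wrist"]:
    i=r.get_image(n); d[n]=i
    cv2.imwrite(f"pics/a_{n}.png",i["color"][:,:,::-1])
    print(n,i["camera_matrix"].tolist(),i["distortion"],i["xyz"],i["attitude"])
pickle.dump(d,open("a.pkl","wb"))
print(r.read_state())
E
```

```text
pics
scene [[480.8771861119119, 0.0, 261.5435501203218], [0.0, 480.8771861119119, 189.6586196355482], [0.0, 0.0, 1.0]] [-0.0439278  0.         0.         0.         0.       ] [ 1.19691203 -0.97835721  0.97126814] [-2.22521954 -0.01152474  0.56381835]
top [[440.41561705217595, 0.0, 245.42710338225638], [0.0, 440.41561705217595, 195.89183644213148], [0.0, 0.0, 1.0]] [-0.12723737  0.          0.          0.          0.        ] [ 0.41320317 -0.04430837  1.11662399] [-2.93666159 -0.00643342 -1.70671868]
wrist [[344.0464957423598, 0.0, 260.5084750304005], [0.0, 344.0464957423598, 189.49343144850258], [0.0, 0.0, 1.0]] [-0.02881876  0.          0.          0.          0.        ] [ 0.29175814 -0.55738777  0.38324783] [ 2.88846934e+00  2.69804113e-03 -1.19954216e+00]
{'clock': 0.15, 'joint_positions': array([ 1.17738572,  0.33270211, -0.06470168,  1.46070538,  0.02160094,
        1.34989794, -0.08845818]), 'dq': array([-1.39026532e-03, -2.14547320e-03,  9.59207783e-04, -2.34745575e-03,
        3.72127354e-04,  2.60167700e-03,  8.62159449e-06]), 'joint_efforts': array([ 1.40108477e-03, -6.23635697e+01,  2.50002486e-02, -3.90143752e+01,
       -6.13845116e-02,  3.72454128e-02,  1.32485393e-04]), 'eef_pos': array([ 0.2263843 , -0.58226593,  0.22197261]), 'tcp_rot': array([-3.09945712,  1.56977883,  1.98380209]), 'wrist_force': array([-0.05303663,  0.04978875, -0.54937668]), 'ft_torque': array([-0.00717798, -0.05497341,  0.04204339]), 'finger_gap': 0.08715440771643129}
```

View pics/a_scene.png

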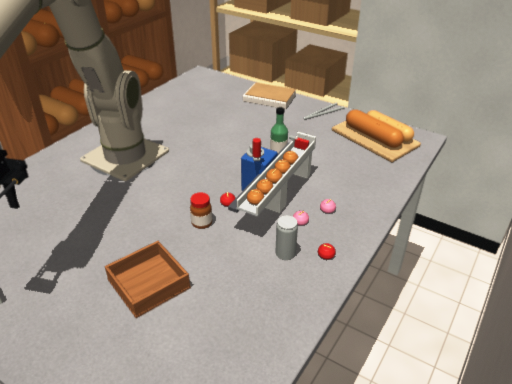

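View pics/a_top.png

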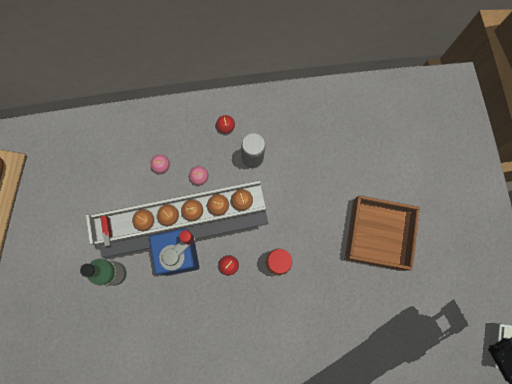

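View pics/a_wrist.png

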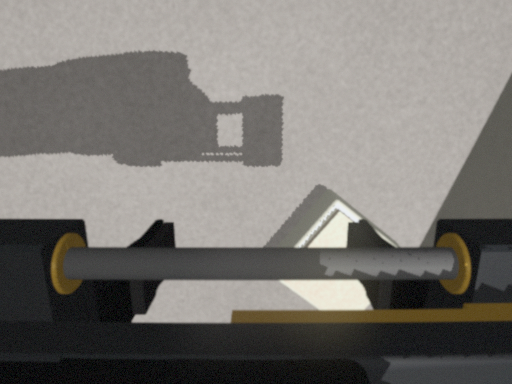

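The scene view shows the basket at about (148,278), the jar at (201,210) and the shaker at (287,238). In the top view the trough's mouth is near (265,205), the basket is at (382,233), the grip at (185,237) and the bottle near (100,271). Next I'll measure these.

```bash
cat > h.py <<'E'
import numpy as np,cv2
from scipy.spatial.transform import Rotation as R
def cam(i):
    return np.array(i["xyz"]),R.from_euler("xyz",i["attitude"]).as_matrix()
def onz(i,px,z):
    px=np.array(px,float).reshape(-1,1,2)
    u=cv2.undistortPoints(px,i["camera_matrix"],i["distortion"]).reshape(-1,2)
    c,M=cam(i); d=np.c_[u,np.ones(len(u))]@M.T
    return c+d*((z-c[2])/d[:,2])[:,None]
def proj(i,P):
    c,M=cam(i); q=(np.atleast_2d(P)-c)@M
    return cv2.projectPoints(q.reshape(-1,1,3),np.zeros(3),np.zeros(3),i["camera_matrix"],i["distortion"])[0].reshape(-1,2)
E
python3 - <<'E'
import pickle,cv2
from h import *
d=pickle.load(open("a.pkl","rb")); t=d["top"]; im=t["color"][:,:,::-1].copy()
c=im[170:300,70:300]; cv2.imwrite("pics/b1.png",cv2.resize(c,None,fx=3.4,fy=3.4,interpolation=cv2.INTER_CUBIC))
c=im[180:290,330:430]; cv2.imwrite("pics/b2.png",cv2.resize(c,None,fx=5,fy=5,interpolation=cv2.INTER_CUBIC))
s=d["scene"]["color"][:,:,::-1]
c=s[90:270,180:350]; cv2.imwrite("pics/b3.png",cv2.resize(c,None,fx=3.3,fy=3.3,interpolation=cv2.INTER_CUBIC))
E
```

```text
(no output)
```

View pics/b1.png

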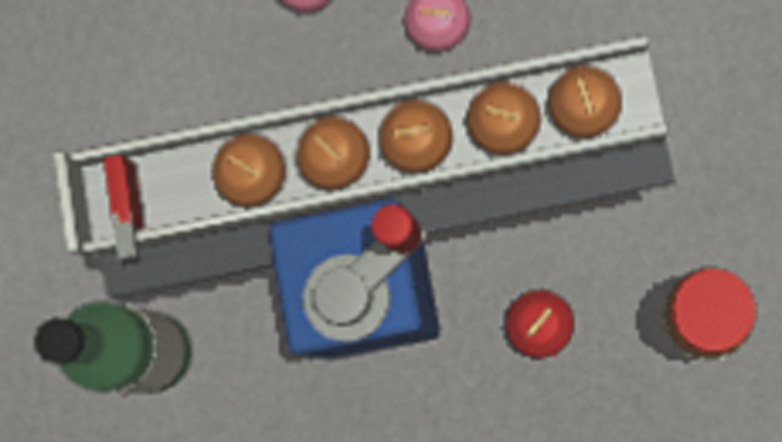

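View pics/b2.png

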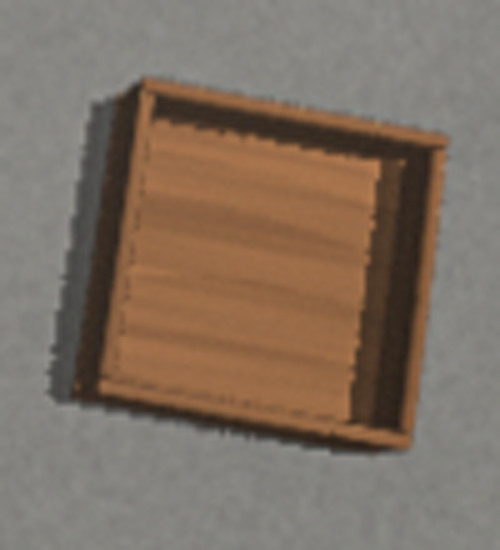

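View pics/b3.png

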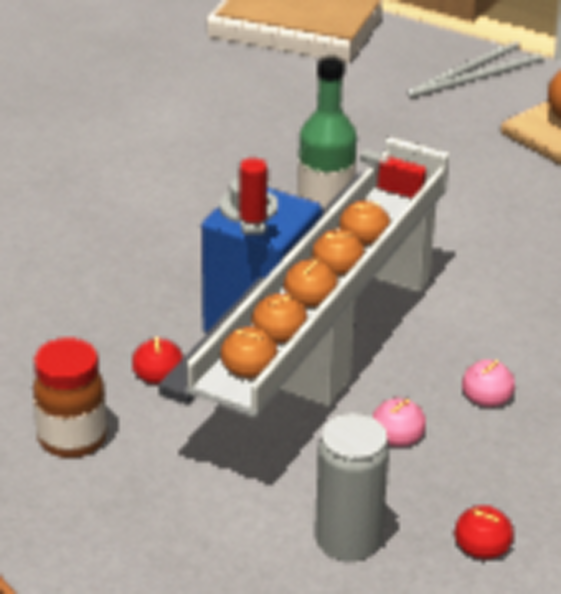

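```bash
python3 - <<'E'
import pickle,cv2
from h import *
np.set_printoptions(precision=4,suppress=True)
d=pickle.load(open("a.pkl","rb")); t=d["top"]; s=d["scene"]
f=lambda p:np.array(p)/3.4-[.35,.35]+[70,170]
T=onz(t,f([(648,38),(665,132),(56,154),(70,250)]),.130)
print("trough",T)
mid=(T[0]+T[1])/2; e=(T[2]+T[3])/2; print(mid,e,np.linalg.norm(mid-e),np.linalg.norm(T[0]-T[1]))
g=lambda p:np.array(p)/5-.4+[330,180]
B=onz(t,g([(146,78),(447,138),(408,450),(82,385) if 0 else (100,388)]),.055)
print("basket",B,B.mean(0),[np.linalg.norm(B[k]-B[k-1]) for k in range(4)])
for n,p,z in [("jam",(713,309),.095),("grip",(392,226),.218),("hub",(342,294),.162),("oil",(60,341),.215),("pusher",(117,183),.141),("apple",(540,323),.03)]:
    print(n,onz(t,f([p]),z)[0])
print("shaker",onz(t,[(253,145)],.12))
print("rolls",onz(t,f([(249,169),(333,152),(416,135),(504,118),(585,101)]),.139-.008))
# scene
q=lambda p:np.array(p)/3.3-.35+[180,90]
print("S jam",onz(s,q([(66,360)]),.095),"shaker",onz(s,q([(354,437)]),.12),"griptop",onz(s,q([(253,166)]),.218),"oil",onz(s,q([(330,67)]),.215))
print("S mouth floor",onz(s,q([(197,388),(258,412)]),.105))
# oil cap check: scene jam etc
E
```

```text
trough [[ 0.6461 -0.117   0.13  ]
 [ 0.5805 -0.1191  0.13  ]
 [ 0.6204  0.2911  0.13  ]
 [ 0.5541  0.286   0.13  ]]
[ 0.6133 -0.1181  0.13  ] [0.5872 0.2886 0.13  ] 0.4074883136390109 0.0656322691762259
basket [[ 0.5948 -0.3608  0.055 ]
 [ 0.5438 -0.5083  0.055 ]
 [ 0.3948 -0.4567  0.055 ]
 [ 0.447  -0.3102  0.055 ]] [ 0.4951 -0.409   0.055 ] [np.float64(0.15622550089513793), np.float64(0.15605212645682076), np.float64(0.15772038711309394), np.float64(0.15547840058353973)]
jam [ 0.4612 -0.1366  0.095 ]
grip [0.5306 0.059  0.218 ]
hub [0.4989 0.1019 0.162 ]
oil [0.4876 0.268  0.215 ]
pusher [0.5931 0.2472 0.141 ]
apple [ 0.4713 -0.0174  0.03  ]
shaker [[ 0.7374 -0.1132  0.12  ]]
rolls [[ 0.5926  0.1601  0.131 ]
 [ 0.5966  0.1028  0.131 ]
 [ 0.6006  0.0463  0.131 ]
 [ 0.6042 -0.0135  0.131 ]
 [ 0.6085 -0.0688  0.131 ]]
S jam [[ 0.4671 -0.1431  0.095 ]] shaker [[ 0.7453 -0.1185  0.12  ]] griptop [[0.5366 0.053  0.218 ]] oil [[0.4963 0.258  0.215 ]]
S mouth floor [[ 0.593  -0.1218  0.105 ]
 [ 0.6537 -0.1199  0.105 ]]
```

```bash
cat >> h.py <<'E'
def rot(s): return R.from_euler("xyz",s["tcp_rot"]).as_matrix()
def plan(s,target,zdir_deg):
    """tool-frame shift to target and twist (deg about tool x) so that tool z lies at heading zdir_deg or +180, tool x straight down"""
    M=rot(s); out=[]
    sh=M.T@(np.array(target)-s["eef_pos"])
    for a in (zdir_deg,zdir_deg+180):
        a=np.radians(a); z=np.array([np.cos(a),np.sin(a),0]); x=np.array([0,0,-1.]); y=np.cross(z,x)
        W=np.c_[x,y,z]; out.append(np.degrees(R.from_matrix(M.T@W).as_rotvec()))
    return sh,out
E
python3 - <<'E'
from rig import r
from h import *
np.set_printoptions(precision=4,suppress=True)
s=r.read_state(); print(rot(s)); M=rot(s)
zd=np.degrees(np.arctan2(M[1,2],M[0,2]));print(zd)
yaw=-19; by=90+yaw
c=np.array([.498,-.411]); w=c-0.076*np.array([np.cos(np.radians(by)),np.sin(np.radians(by))]);print(w)
sh,o=plan(s,[*w,.15],by); print(sh,o)
E
```

```text
[[-0.0004  0.932   0.3624]
 [ 0.0009  0.3624 -0.932 ]
 [-1.     -0.     -0.001 ]]
-68.75070246636726
[ 0.4733 -0.4829]
[ 0.072   0.2661 -0.0031] [array([-139.7507,   -0.029 ,   -0.0699]), array([40.2493, -0.055 ,  0.0228])]
```

Call:
{"fn": "servo_tool", "kwargs": {"commands": [[0, 0.035, 0, 0, 0, 0], [0, 0.04, 0, 0, 0, 0], [0, 0.04, 0, 0, 0, 0], [0, 0.04, 0, 0, 0, 0], [0, 0.04, 0, 0, 0, 0], [0, 0.04, 0, 0, 0, 0], [0, 0.03, 0, 0, 0, 0], [0, 0, 0, 7, 0, 0], [0, 0, 0, 7, 0, 0], [0, 0, 0, 7, 0, 0], [0, 0, 0, 7, 0, 0], [0, 0, 0, 7, 0, 0], [0, 0, 0, 5, 0, 0], [0, 0, 0, 0, 0, 0]], "claw": 1}}

```text
clock: 1.32
eef_pos: [0.4829, -0.4793, 0.2138]
tcp_rot: [-2.112, 1.558, 2.24]
wrist_force: [0.0, -0.1, -0.4]
finger_gap: 0.0867
```

```bash
cat > look.py <<'E'
import sys,cv2,pickle
from rig import r
d={}
for n in sys.argv[2:]:
    i=r.get_image(n); d[n]=i; cv2.imwrite(f"pics/{sys.argv[1]}_{n}.png",i["color"][:,:,::-1])
pickle.dump(d,open(sys.argv[1]+".pkl","wb"))
E
python3 look.py c wrist top; python3 - <<'E'
from rig import r
from h import *
np.set_printoptions(precision=4,suppress=True)
s=r.read_state(); print(s["clock"],s["eef_pos"],s["joint_positions"],s["wrist_force"])
print(plan(s,[.4733,-.4829,.15],71))
import pickle; d=pickle.load(open("c.pkl","rb"))
print(proj(d["wrist"],[[.4733,-.4829,.055]]),proj(d["top"],[s["eef_pos"]]))
E
```

```text
1.4167 [ 0.4828 -0.4794  0.2138] [ 0.7533  0.469  -0.0543  1.2916  0.0224  1.394  -1.2232] [ 0.0427 -0.3281  0.9211]
(array([ 0.0639, -0.0071,  0.007 ]), [array([178.7672,   0.9504,   0.6019]), array([-1.2293, -0.3858,  0.6092])])
[[269.9698 181.9889]] [[440.6825 223.5933]]
```

View pics/c_wrist.png

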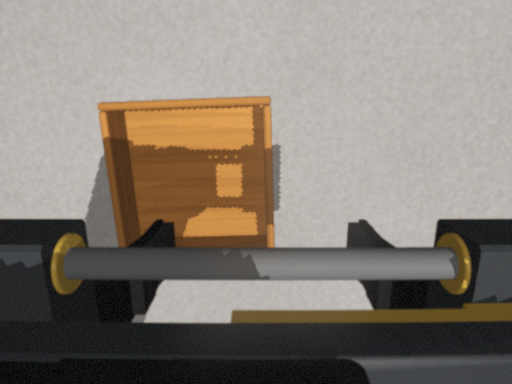

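View pics/c_top.png

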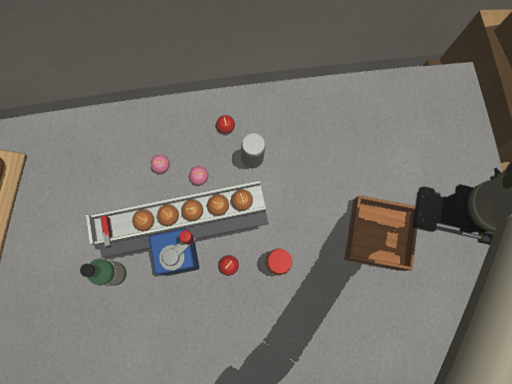

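```bash
python3 - <<'E'
from h import *
import pickle; d=pickle.load(open("c.pkl","rb"))
w=d["wrist"]
print(onz(w,[(270,98),(274,245),(100,105)],.055))
c=np.array([.498,-.411]);y=np.radians(-19);X=np.array([np.cos(y),np.sin(y)]);Y=np.array([-X[1],X[0]])
for a,b in [(1,-1),(1,1),(-1,-1),(-1,1)]: print(proj(w,[[*(c+.08*(a*X+b*Y)),.055]]))
E
```

```text
[[ 0.54626625 -0.5098235   0.055     ]
 [ 0.41057177 -0.46412492  0.055     ]
 [ 0.59555374 -0.36279258  0.055     ]]
[[272.4821287   95.41254137]]
[[ 96.59763145 101.21380464]]
[[275.53904011 258.20453083]]
[[120.14596168 261.31761239]]
```

The wrist view shows the basket's near wall at about x=270 px, where the prediction put it, so I'm going down onto it.

Call:
{"fn": "servo_tool", "kwargs": {"commands": [[0.02, -0.008, 0.008, -1.2, -0.4, 0.6], [0.04, 0, 0, 0, 0, 0], [0.04, 0, 0, 0, 0, 0], [0.04, 0, 0, 0, 0, 0], [0.03, 0, 0, 0, 0, 0], [0, 0, 0, 0, 0, 0]]}}

```text
clock: 1.92
eef_pos: [0.4737, -0.4865, 0.0415]
tcp_rot: [1.129, 1.562, -0.751]
wrist_force: [-0.7, 0.8, -0.3]
finger_gap: 0.087
```

```bash
python3 - <<'E'
from rig import r
from h import *
np.set_printoptions(precision=4,suppress=True)
s=r.read_state(); print(s["clock"],s["eef_pos"],s["wrist_force"])
print(plan(s,[.472,-.482,.024],71))
E
```

```text
1.9167 [ 0.4737 -0.4865  0.0415] [-0.7109  0.7823 -0.2891]
(array([ 0.0175, -0.0031, -0.0038]), [array([-178.7438,    0.7407,    0.3403]), array([ 1.2543,  0.2181, -0.4748])])
```

Call:
{"fn": "servo_tool", "kwargs": {"commands": [[0.017, -0.003, -0.004, 1.2, 0.2, -0.5], [0, 0, 0, 0, 0, 0]]}}

```text
clock: 2.08
eef_pos: [0.4717, -0.4816, 0.0242]
tcp_rot: [-1.898, 1.569, 2.486]
wrist_force: [-1.5, 0.7, -0.4]
finger_gap: 0.0871
```

Call:
{"fn": "servo_tool", "kwargs": {"commands": [[0, 0, 0, 0, 0, 0], [0, 0, 0, 0, 0, 0], [0, 0, 0, 0, 0, 0], [0, 0, 0, 0, 0, 0], [0, 0, 0, 0, 0, 0], [0, 0, 0, 0, 0, 0], [0, 0, 0, 0, 0, 0], [0, 0, 0, 0, 0, 0]], "claw": 0, "force": 30}}

```text
clock: 2.75
eef_pos: [0.4763, -0.4861, 0.0353]
tcp_rot: [1.129, 1.558, -0.767]
wrist_force: [-0.2, 1.0, 0.9]
finger_gap: 0.0415
```

```bash
python3 look.py d wrist top scene; python3 - <<'E'
from rig import r
from h import *
np.set_printoptions(precision=4,suppress=True)
s=r.read_state(); print(s["clock"],s["eef_pos"],s["wrist_force"],s["finger_gap"])
print(rot(s))
E
```

```text
2.9 [ 0.4761 -0.4859  0.0349] [0.2024 0.7618 0.2386] 0.02972298829117663
[[ 0.0085  0.9478 -0.3189]
 [-0.0082 -0.3188 -0.9478]
 [-0.9999  0.0107  0.0051]]
```

View pics/d_scene.png

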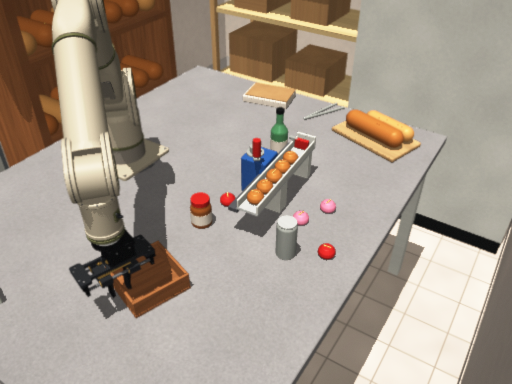

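Call:
{"fn": "servo_tool", "kwargs": {"commands": [[0.011, -0.005, -0.002, 0, 0, 0], [0.003, 0, 0, 0, 0, 0], [0.003, 0, 0, 0, 0, 0], [0.003, 0, 0, 0, 0, 0], [0.003, 0, 0, 0, 0, 0], [0.002, 0, 0, 0, 0, 0], [0.002, 0, 0, 0, 0, 0]], "claw": 0, "force": 35}}

```text
clock: 3.48
eef_pos: [0.4716, -0.4823, 0.0152]
tcp_rot: [1.193, 1.559, -0.704]
wrist_force: [-8.0, 6.5, 20.0]
finger_gap: 0.0078
```

```bash
python3 - <<'E'
from rig import r
from h import *
np.set_printoptions(precision=4,suppress=True)
s=r.read_state(); print(s["clock"],s["eef_pos"],s["wrist_force"],s["finger_gap"])
print(rot(s))
E
```

```text
3.4833 [ 0.4716 -0.4823  0.0152] [-8.0401  6.4792 19.9728] 0.00775654196617235
[[ 0.0087  0.9472 -0.3207]
 [-0.0074 -0.3206 -0.9472]
 [-0.9999  0.0106  0.0042]]
```

Call:
{"fn": "servo_tool", "kwargs": {"commands": [[-0.006, 0, 0, 0, 0, 0], [-0.003, 0, 0, 0, 0, 0], [0, 0, 0, 0, 0, 0]]}}

```text
clock: 3.73
eef_pos: [0.4706, -0.4816, 0.0235]
tcp_rot: [1.159, 1.561, -0.738]
wrist_force: [-0.2, 0.2, -2.6]
finger_gap: 0.0079
```

```bash
python3 - <<'E'
from rig import r
from h import *
np.set_printoptions(precision=4,suppress=True)
s=r.read_state(); print(s["clock"],s["eef_pos"],s["wrist_force"],s["ft_torque"],s["finger_gap"])
print(plan(s,[.62,-.35,.025],93.8))
E
```

```text
3.7333 [ 0.4706 -0.4816  0.0235] [-0.1905  0.1703 -2.6397] [-0.2179  0.1577  0.0358] 0.00786883633588051
(array([-0.0013,  0.0994, -0.1725]), [array([157.5044,  -0.6145,  -0.4274]), array([-22.4939,   0.3069,  -0.4414])])
```

Call:
{"fn": "servo_tool", "kwargs": {"commands": [[0, 0.01, -0.017, 0, 0, 0], [0, 0.017, -0.029, 0, 0, 0], [0, 0.017, -0.029, 0, 0, 0], [0, 0.017, -0.029, 0, 0, 0], [0, 0.017, -0.029, 0, 0, 0], [0, 0.012, -0.02, 0, 0, 0], [0, 0, 0, -5.5, 0, 0], [0, 0, 0, -5.5, 0, 0], [0, 0, 0, -5.5, 0, 0], [0, 0, 0, -5.5, 0, 0], [0, 0, 0, 0, 0, 0]]}}

```text
clock: 4.65
eef_pos: [0.6103, -0.3604, 0.0155]
tcp_rot: [0.784, 1.564, -0.718]
wrist_force: [-1.5, -1.1, 1.8]
finger_gap: 0.0079
```

```bash
python3 look.py e top; python3 - <<'E'
from rig import r
from h import *
import pickle
np.set_printoptions(precision=4,suppress=True)
s=r.read_state(); print(s["clock"],s["eef_pos"],s["wrist_force"],s["ft_torque"],s["finger_gap"])
print(plan(s,[.62,-.23,.02],93.8))
i=pickle.load(open("e.pkl","rb"))["top"]
cv2.imwrite("pics/e2.png",cv2.resize(np.ascontiguousarray(i["color"][100:300,220:480,::-1]),None,fx=3,fy=3,interpolation=cv2.INTER_CUBIC))
E
```

```text
4.7 [ 0.61   -0.3603  0.0154] [-0.8432  0.7758  1.1445] [ 0.5689 -0.0711  0.1663] 0.007975003564263252
(array([-0.0051,  0.0183, -0.1294]), [array([179.8508,  -0.4184,  -0.4173]), array([-0.1482,  0.2659, -0.2666])])
```

View pics/e2.png

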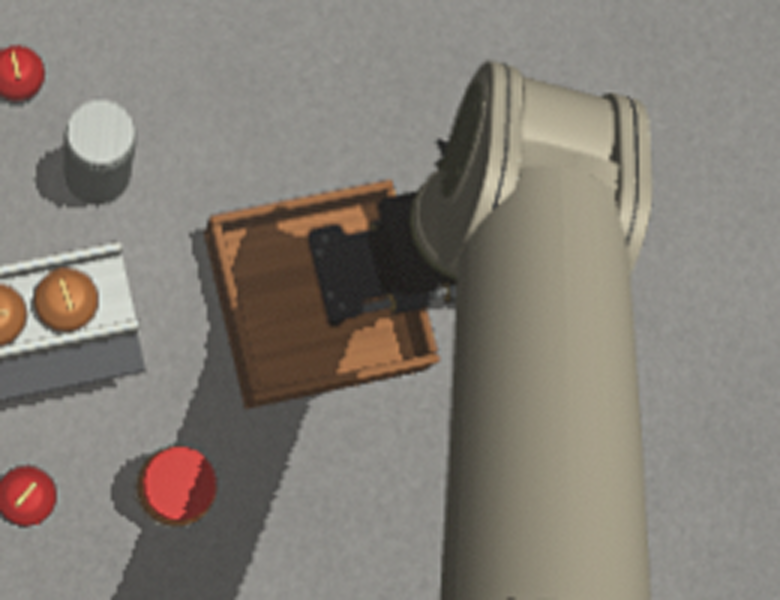

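```bash
python3 - <<'E'
from h import *
import pickle
np.set_printoptions(precision=4,suppress=True)
i=pickle.load(open("e.pkl","rb"))["top"]
f=lambda p:np.array(p)/3-.33+[220,100]
B=onz(i,f([(208,220),(395,183),(437,362),(248,405)]),.057);print(B,B.mean(0))
print(onz(i,f([(122,246),(138,328)]),.130), onz(i,f([(100,134)]),.12),onz(i,f([(179,485)]),.095))
E
```

```text
[[ 0.6736 -0.1963  0.057 ]
 [ 0.6846 -0.3582  0.057 ]
 [ 0.5301 -0.3647  0.057 ]
 [ 0.5169 -0.2045  0.057 ]] [ 0.6013 -0.2809  0.057 ]
[[ 0.6441 -0.117   0.13  ]
 [ 0.5792 -0.1199  0.13  ]] [[ 0.739  -0.1135  0.12  ]] [[ 0.4594 -0.1362  0.095 ]]
```

Call:
{"fn": "servo_tool", "kwargs": {"commands": [[-0.005, 0.01, 0, 0, 0, 0], [-0.003, 0.01, -0.01, 0, 0, 0], [0, 0.002, -0.022, 0, 0, 0], [0, 0, -0.022, 0, 0, 0], [0, 0, -0.022, 0, 0, 0], [0, 0, -0.02, 0, 0, 0], [0, 0, -0.015, 0, 0, 0], [0, 0, -0.01, 0, 0, 0], [0, 0, 0, 0, 0, 0]]}}

```text
clock: 5.45
eef_pos: [0.6226, -0.2283, 0.0165]
tcp_rot: [-1.433, 1.564, -2.968]
wrist_force: [1.0, 1.0, -1.0]
finger_gap: 0.0075
```

```bash
python3 look.py f top scene; python3 - <<'E'
from rig import r
from h import *
import pickle
np.set_printoptions(precision=4,suppress=True)
s=r.read_state(); print(s["clock"],s["eef_pos"],s["wrist_force"],s["ft_torque"],s["finger_gap"])
print(plan(s,[.6235,-.2329,.018],93.8))
i=pickle.load(open("f.pkl","rb"))["top"]
cv2.imwrite("pics/f2.png",cv2.resize(np.ascontiguousarray(i["color"][100:300,180:440,::-1]),None,fx=3,fy=3,interpolation=cv2.INTER_CUBIC))
E
```

```text
5.55 [ 0.6224 -0.2309  0.0165] [ 0.0857  0.1287 -0.9937] [ 0.3572 -0.2431  0.0258] 0.00772529239617205
(array([-0.0015,  0.001 ,  0.002 ]), [array([178.2022,   0.5605,  -0.1512]), array([-1.7969,  0.0972,  0.3604])])
```

View pics/f2.png

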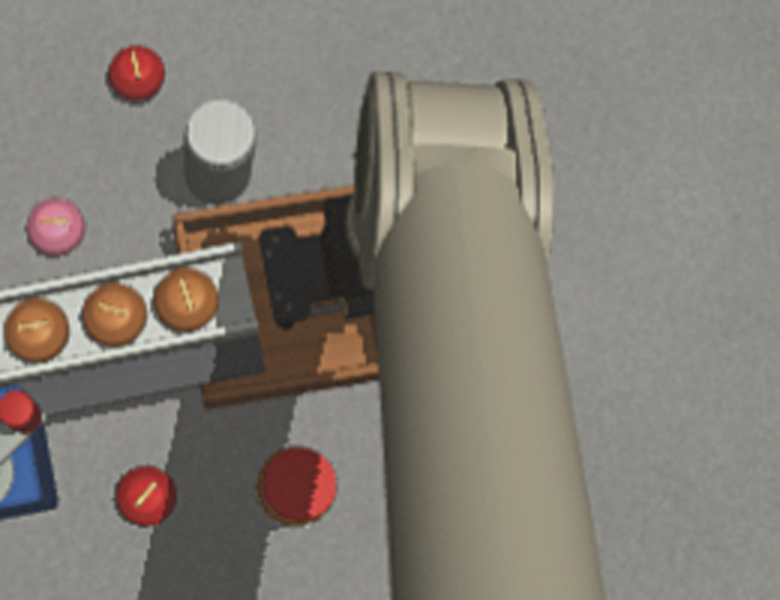

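View pics/f_scene.png

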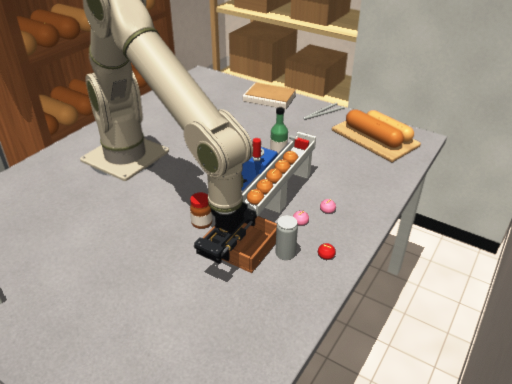

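Call:
{"fn": "servo_tool", "kwargs": {"commands": [[0.003, 0.001, 0.002, 0, 0, 0], [0, 0, 0, 0, 0, 0]]}}

```text
clock: 5.72
eef_pos: [0.6237, -0.2335, 0.0152]
tcp_rot: [-1.414, 1.564, -2.952]
wrist_force: [0.4, 0.7, -2.5]
finger_gap: 0.0078
```

Call:
{"fn": "servo_tool", "kwargs": {"commands": [[0, 0, 0, 0, 0, 0], [0, 0, 0, 0, 0, 0], [0, 0, 0, 0, 0, 0], [0, 0, 0, 0, 0, 0], [0, 0, 0, 0, 0, 0], [0, 0, 0, 0, 0, 0]], "claw": 0.45}}

```text
clock: 6.22
eef_pos: [0.623, -0.2403, 0.0148]
tcp_rot: [-0.995, 1.563, -2.54]
wrist_force: [0.2, -0.1, -0.5]
finger_gap: 0.0362
```

```bash
python3 look.py g top scene; python3 - <<'E'
from rig import r
from h import *
import pickle
np.set_printoptions(precision=4,suppress=True)
s=r.read_state(); print(s["clock"],s["eef_pos"],s["wrist_force"],s["ft_torque"],s["finger_gap"],rot(s))
E
```

```text
6.3167 [ 0.623  -0.2401  0.0148] [-0.7072 -0.7164  0.4028] [0.089  0.0489 0.0061] 0.03843640861066702 [[-0.0063  0.9997  0.0254]
 [-0.0043  0.0254 -0.9997]
 [-1.     -0.0064  0.0041]]
```

Call:
{"fn": "servo_tool", "kwargs": {"commands": [[-0.02, 0, 0, 0, 0, 0], [-0.035, 0, 0, 0, 0, 0], [-0.04, 0, 0, 0, 0, 0], [-0.04, 0, 0, 0, 0, 0], [-0.04, 0, 0, 0, 0, 0], [-0.04, 0, 0, 0, 0, 0], [-0.03, 0, 0, 0, 0, 0], [-0.01, -0.03, 0, 0, 0, 0], [0, -0.04, 0, 0, 0, 0], [0, -0.04, 0, 0, 0, 0]]}}

```text
clock: 7.15
eef_pos: [0.5162, -0.2376, 0.2795]
tcp_rot: [-1.636, 1.561, 3.11]
wrist_force: [-1.1, -0.9, 0.3]
finger_gap: 0.0393
```

```bash
python3 look.py i top scene; python3 - <<'E'
from rig import r
from h import *
import pickle
np.set_printoptions(precision=4,suppress=True)
s=r.read_state(); print(s["clock"],s["eef_pos"],s["wrist_force"],s["finger_gap"],rot(s))
d=pickle.load(open("i.pkl","rb"));i=d["top"]
cv2.imwrite("pics/i2.png",cv2.resize(np.ascontiguousarray(i["color"][100:300,180:440,::-1]),None,fx=3,fy=3,interpolation=cv2.INTER_CUBIC))
E
```

```text
7.25 [ 0.5116 -0.2395  0.2797] [ 0.5393 -0.1135  0.615 ] 0.03928241962148924 [[-0.0126  0.9995  0.0289]
 [-0.0011  0.0289 -0.9996]
 [-0.9999 -0.0127  0.0007]]
```

View pics/i2.png

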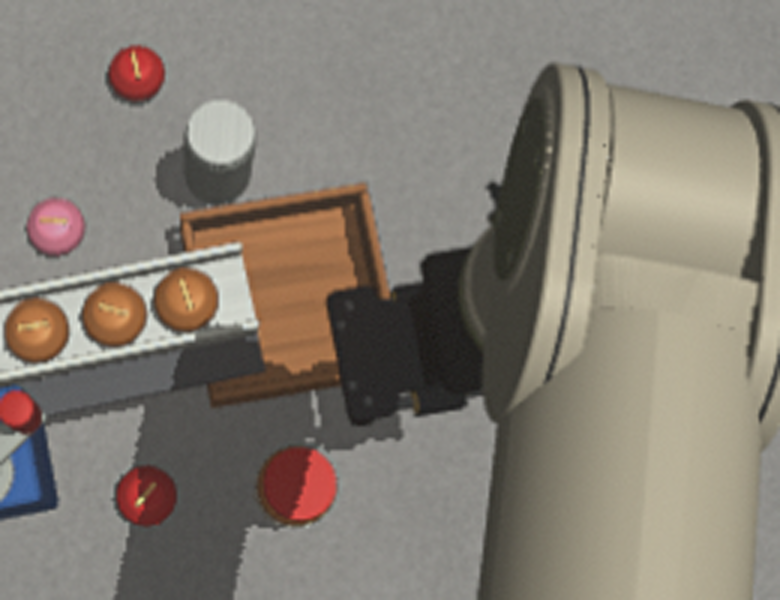

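View pics/i_scene.png

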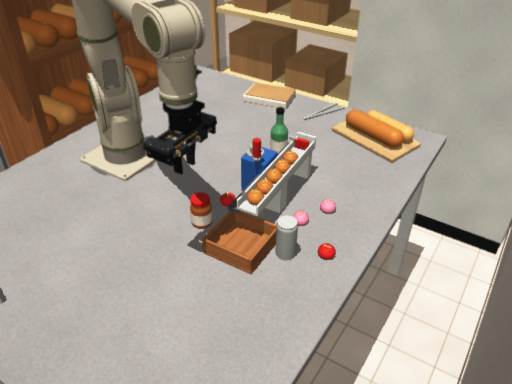

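```bash
python3 - <<'E'
from h import *
import pickle
np.set_printoptions(precision=4,suppress=True)
i=pickle.load(open("i.pkl","rb"))["top"]
f=lambda p:np.array(p)/3-.33+[180,100]
B=onz(i,f([(181,214),(367,185),(212,405)]),.055);print(B,(B[1]+B[2])/2)
T=onz(i,f([(242,246),(257,329)]),.130).mean(0);print(T, onz(i,f([(220,134)]),.12),onz(i,f([(298,485)]),.095))
e=(B[1]+B[2])/2-T; u=np.array([-.066,.998]); print("out",-e[:2]@u,"lat",e[:2]@[.998,.066])
E
```

```text
[[ 0.6955 -0.0762  0.055 ]
 [ 0.6997 -0.2339  0.055 ]
 [ 0.5343 -0.0798  0.055 ]] [ 0.617  -0.1568  0.055 ]
[ 0.6113 -0.118   0.13  ] [[ 0.739  -0.1135  0.12  ]] [[ 0.4595 -0.1355  0.095 ]]
out 0.03909954416611241 lat 0.0031493403397159308
```

Call:
{"fn": "servo_tool", "kwargs": {"commands": [[0, 0.01, -0.02, 0, 0, 0], [0, 0.01, -0.035, 0, 0, 0], [0, 0.005, -0.04, 0, 0, 0], [0, 0.002, -0.04, 0, 0, 0], [0, 0, -0.04, 0, 0, 0], [0, 0, -0.04, 0, 0, 0], [0, 0, -0.035, 0, 0, 0], [0, 0, -0.02, 0, 0, 0], [0, 0, 0, 0, 0, 0]], "claw": 1}}

```text
clock: 8.0
eef_pos: [0.5312, 0.0415, 0.2796]
tcp_rot: [-1.287, 1.561, -2.836]
wrist_force: [0.1, 0.6, 0.3]
finger_gap: 0.0852
```

```bash
python3 look.py j wrist; python3 - <<'E'
from rig import r
from h import *
import pickle
np.set_printoptions(precision=4,suppress=True)
s=r.read_state(); print(s["clock"],s["eef_pos"],s["wrist_force"],s["finger_gap"],rot(s))
w=pickle.load(open("j.pkl","rb"))["wrist"]
print(proj(w,[[.5306,.059,.218],[.4989,.103,.162]]))
E
```

```text
8.05 [0.5314 0.0398 0.2796] [0.3067 0.5743 0.0407] 0.08630964079481038 [[-0.0091  0.9997  0.0207]
 [-0.0034  0.0206 -0.9998]
 [-1.     -0.0091  0.0033]]
[[235.2635 206.3837]
 [188.5522 220.4185]]
```

View pics/j_wrist.png

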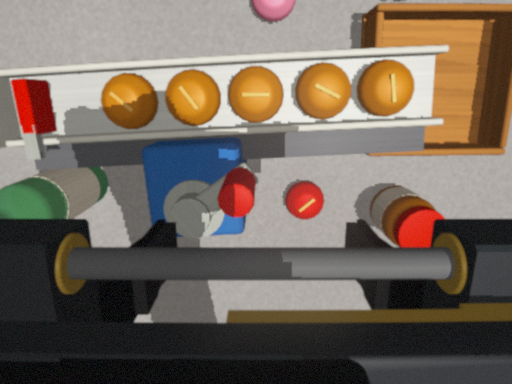

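```bash
python3 - <<'E'
from h import *
import pickle
i=pickle.load(open("j.pkl","rb"))["wrist"]["color"]
cv2.imwrite("pics/j2.png",cv2.resize(np.ascontiguousarray(i[130:250,130:280,::-1]),None,fx=5,fy=5,interpolation=cv2.INTER_CUBIC))
E
```

```text
(no output)
```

View pics/j2.png

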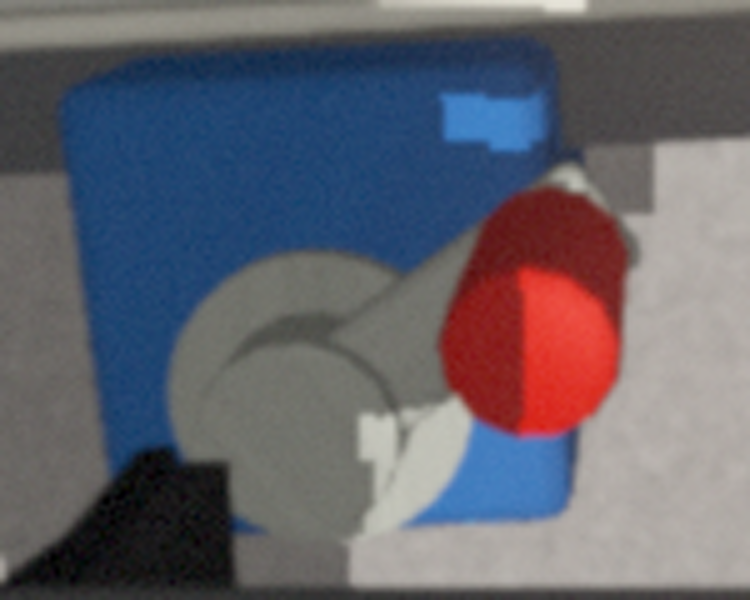

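```bash
python3 - <<'E'
from h import *
import pickle
from rig import r
np.set_printoptions(precision=4,suppress=True)
w=pickle.load(open("j.pkl","rb"))["wrist"]
g=onz(w,[(236.1,200.3)],.218)[0];h=onz(w,[(190.3,217.9)],.162)[0];print(g,h,np.linalg.norm((g-h)[:2]))
print(plan(r.read_state(),[.533,.058,.177],90))
E
```

```text
[0.5349 0.0584 0.218 ] [0.5012 0.1014 0.162 ] 0.054607068894807174
(array([ 0.1026,  0.003 , -0.0185]), [array([-178.8147,   -0.8144,    0.2993]), array([1.1832, 0.1918, 0.5218])])
```

Call:
{"fn": "servo_tool", "kwargs": {"commands": [[0, 0.003, -0.02, 1, 0.2, 0.5], [0, 0, 0, 0, 0, 0], [0.03, 0, 0, 0, 0, 0], [0.035, 0, 0, 0, 0, 0], [0.025, 0, 0, 0, 0, 0], [0.008, 0, 0, 0, 0, 0]]}}

```text
clock: 8.55
eef_pos: [0.5384, 0.0554, 0.1817]
tcp_rot: [1.464, 1.562, -0.109]
wrist_force: [0.1, -0.2, -0.9]
finger_gap: 0.0871
```

```bash
python3 - <<'E'
from h import *
from rig import r
np.set_printoptions(precision=4,suppress=True)
s=r.read_state();print(s["eef_pos"],s["wrist_force"])
print(plan(s,[.534,.058,.175],90))
E
```

```text
[0.5384 0.0554 0.1817] [ 0.0519 -0.2376 -0.9315]
(array([ 0.0067, -0.0045, -0.0026]), [array([179.8696,  -0.7588,  -0.0824]), array([-0.1288,  0.0525, -0.4834])])
```

Call:
{"fn": "servo_tool", "kwargs": {"commands": [[0.007, -0.0045, -0.0025, 0, 0, -0.5], [0.001, 0, 0, 0, 0, 0], [0.001, 0, 0, 0, 0, 0], [0.001, 0, 0, 0, 0, 0], [0.001, 0, 0, 0, 0, 0], [0.001, 0, 0, 0, 0, 0]], "claw": 0, "force": 20}}

```text
clock: 9.05
eef_pos: [0.5354, 0.0551, 0.1718]
tcp_rot: [0.568, 1.569, -1.009]
wrist_force: [0.3, -0.2, -0.0]
finger_gap: 0.0546
```

```bash
python3 - <<'E'
from h import *
from rig import r
np.set_printoptions(precision=4,suppress=True)
s=r.read_state();print(s["eef_pos"],s["wrist_force"],s["finger_gap"])
print(plan(s,[.534,.058,.175],90))
E
```

```text
[0.5354 0.0551 0.1718] [ 0.2993 -0.1587 -0.0136] 0.05456657476442828
(array([-0.0032, -0.0015, -0.0029]), [array([179.6376,  -0.0798,  -0.1261]), array([-0.3623,  0.0804, -0.0509])])
```

Call:
{"fn": "servo_tool", "kwargs": {"commands": [[-0.004, -0.0015, -0.003, 0, 0, 0], [0, 0, 0, 0, 0, 0], [0, 0, 0, 0, 0, 0], [0, 0, 0, 0, 0, 0], [0, 0, 0, 0, 0, 0], [0, 0, 0, 0, 0, 0]]}}

```text
clock: 9.55
eef_pos: [0.5349, 0.0588, 0.1782]
tcp_rot: [1.292, 1.566, -0.285]
wrist_force: [0.2, 0.2, -1.6]
finger_gap: 0.0256
```

```bash
python3 - <<'E'
from h import *
from rig import r
np.set_printoptions(precision=4,suppress=True)
s=r.read_state();print(s["eef_pos"],s["wrist_force"],s["finger_gap"],rot(s))
E
```

```text
[0.5349 0.0588 0.1782] [ 0.1723  0.2443 -1.6204] 0.025605444578827283 [[ 0.0046  1.     -0.006 ]
 [-0.0013 -0.006  -1.    ]
 [-1.      0.0046  0.0013]]
```

```bash
cat > cr.py <<'E'
import sys
from h import *
from rig import r
np.set_printoptions(precision=4,suppress=True)
s=r.read_state();M=rot(s);p=s["eef_pos"];hub=np.array([.5005,.102]) if len(sys.argv)<5 else np.array(eval(sys.argv[4]))
v=p[:2]-hub;ph=np.arctan2(v[1],v[0])
print("t",s["clock"],p,s["wrist_force"],s["finger_gap"],"rad",np.hypot(*v),"ph",np.degrees(ph))
n=int(sys.argv[1]);st=np.radians(float(sys.argv[2]));gain=float(sys.argv[3])
rows=[]
for k in range(n):
    a=ph-st*k; b=a-st
    d=gain*.055*np.array([np.cos(b)-np.cos(a),np.sin(b)-np.sin(a),0])
    t=M.T@d; rows.append([0,round(float(t[1]),4),round(float(t[2]),4),0,0,0])
print(rows)
zd=np.degrees(np.arctan2(M[1,2],M[0,2])); print("zd",zd,"tilt",M[:2,0])
E
python3 cr.py 10 10 1
```

```text
t 9.55 [0.5349 0.0588 0.1782] [ 0.1723  0.2443 -1.6204] 0.025605444578827283 rad 0.055269291667245125 ph -51.479368510664585
[[0, -0.008, 0.0053, 0, 0, 0], [0, -0.0088, 0.0039, 0, 0, 0], [0, -0.0093, 0.0023, 0, 0, 0], [0, -0.0096, 0.0006, 0, 0, 0], [0, -0.0095, -0.001, 0, 0, 0], [0, -0.0092, -0.0027, 0, 0, 0], [0, -0.0086, -0.0042, 0, 0, 0], [0, -0.0077, -0.0057, 0, 0, 0], [0, -0.0066, -0.0069, 0, 0, 0], [0, -0.0053, -0.008, 0, 0, 0]]
zd -90.34404936446106 tilt [ 0.0046 -0.0013]
```

Call:
{"fn": "servo_tool", "kwargs": {"commands": [[0, -0.008, 0.0053, 0, 0, 0], [0, -0.0088, 0.004, 0, 0, 0], [0, -0.0093, 0.0023, 0, 0, 0], [0, -0.0096, 0.0006, 0, 0, 0], [0, -0.0095, -0.001, 0, 0, 0], [0, -0.0092, -0.0027, 0, 0, 0]]}}

```text
clock: 10.05
eef_pos: [0.4779, 0.0521, 0.1782]
tcp_rot: [1.937, 1.562, 0.36]
wrist_force: [6.1, 7.7, -3.2]
finger_gap: 0.0257
```

```bash
python3 cr.py 10 10 1
```

```text
t 10.05 [0.4779 0.0521 0.1782] [ 6.096   7.6972 -3.2446] 0.025661707591908396 rad 0.054797841738801686 ph -114.40645167225236
[[0, -0.0084, -0.0047, 0, 0, 0], [0, -0.0074, -0.006, 0, 0, 0], [0, -0.0063, -0.0072, 0, 0, 0], [0, -0.0049, -0.0082, 0, 0, 0], [0, -0.0034, -0.009, 0, 0, 0], [0, -0.0018, -0.0094, 0, 0, 0], [0, -0.0002, -0.0096, 0, 0, 0], [0, 0.0015, -0.0095, 0, 0, 0], [0, 0.0031, -0.0091, 0, 0, 0], [0, 0.0047, -0.0084, 0, 0, 0]]
zd -90.30457874448565 tilt [0.0082 0.0031]
```

Call:
{"fn": "servo_tool", "kwargs": {"commands": [[0, -0.0084, -0.0047, 0, 0, 0], [0, -0.0074, -0.006, 0, 0, 0], [0, -0.0063, -0.0072, 0, 0, 0], [0, -0.0049, -0.0082, 0, 0, 0], [0, -0.0034, -0.009, 0, 0, 0], [0, -0.0018, -0.0094, 0, 0, 0], [0, -0.0002, -0.0096, 0, 0, 0], [0, 0.0015, -0.0095, 0, 0, 0], [0, 0.0031, -0.0091, 0, 0, 0], [0, 0.0047, -0.0084, 0, 0, 0]]}}

```text
clock: 10.88
eef_pos: [0.4557, 0.1332, 0.1783]
tcp_rot: [1.552, 1.533, -0.027]
wrist_force: [3.9, -3.4, -2.0]
finger_gap: 0.0255
```

```bash
python3 cr.py 18 10 1
```

```text
t 10.8833 [0.4557 0.1332 0.1783] [ 3.8898 -3.3702 -2.0292] 0.0254855307963948 rad 0.05458615253378415 ph 145.158630080724
[[0, 0.0061, -0.0074, 0, 0, 0], [0, 0.0073, -0.0062, 0, 0, 0], [0, 0.0082, -0.0049, 0, 0, 0], [0, 0.009, -0.0034, 0, 0, 0], [0, 0.0094, -0.0018, 0, 0, 0], [0, 0.0096, -0.0001, 0, 0, 0], [0, 0.0095, 0.0016, 0, 0, 0], [0, 0.009, 0.0032, 0, 0, 0], [0, 0.0083, 0.0047, 0, 0, 0], [0, 0.0074, 0.0061, 0, 0, 0], [0, 0.0062, 0.0073, 0, 0, 0], [0, 0.0049, 0.0082, 0, 0, 0], [0, 0.0034, 0.009, 0, 0, 0], [0, 0.0018, 0.0094, 0, 0, 0], [0, 0.0001, 0.0096, 0, 0, 0], [0, -0.0016, 0.0095, 0, 0, 0], [0, -0.0032, 0.009, 0, 0, 0], [0, -0.0047, 0.0084, 0, 0, 0]]
zd -90.47593982428201 tilt [ 0.0373 -0.001 ]
```

Call:
{"fn": "servo_tool", "kwargs": {"commands": [[0, 0.0061, -0.0074, 0, 0, -0.5], [0, 0.0073, -0.0062, 0, 0, -0.5], [0, 0.0082, -0.0049, 0, 0, -0.5], [0, 0.009, -0.0034, 0, 0, -0.4], [0, 0.0094, -0.0018, 0, 0, 0], [0, 0.0096, -0.0001, 0, 0, 0], [0, 0.0095, 0.0016, 0, 0, 0], [0, 0.009, 0.0032, 0, 0, 0], [0, 0.0083, 0.0047, 0, 0, 0], [0, 0.0074, 0.0061, 0, 0, 0]]}}

```text
clock: 11.72
eef_pos: [0.5397, 0.1416, 0.1781]
tcp_rot: [-0.743, 1.564, -2.319]
wrist_force: [-3.3, -1.1, 1.0]
finger_gap: 0.0256
```

```bash
python3 cr.py 16 10 1
```

```text
t 11.7167 [0.5397 0.1416 0.1781] [-3.3383 -1.0526  0.9754] 0.025616610633330067 rad 0.055734388041519096 ph 45.23870298287008
[[0, 0.0062, 0.0073, 0, 0, 0], [0, 0.0049, 0.0083, 0, 0, 0], [0, 0.0034, 0.009, 0, 0, 0], [0, 0.0018, 0.0094, 0, 0, 0], [0, 0.0001, 0.0096, 0, 0, 0], [0, -0.0016, 0.0095, 0, 0, 0], [0, -0.0032, 0.009, 0, 0, 0], [0, -0.0047, 0.0083, 0, 0, 0], [0, -0.0061, 0.0074, 0, 0, 0], [0, -0.0073, 0.0062, 0, 0, 0], [0, -0.0083, 0.0049, 0, 0, 0], [0, -0.009, 0.0034, 0, 0, 0], [0, -0.0094, 0.0018, 0, 0, 0], [0, -0.0096, 0.0001, 0, 0, 0], [0, -0.0095, -0.0016, 0, 0, 0], [0, -0.009, -0.0032, 0, 0, 0]]
zd -90.30945278803779 tilt [-0.0048 -0.0052]
```

Call:
{"fn": "servo_tool", "kwargs": {"commands": [[0, 0.0062, 0.0073, 0, 0, 0], [0, 0.0049, 0.0083, 0, 0, 0], [0, 0.0034, 0.009, 0, 0, 0], [0, 0.0018, 0.0094, 0, 0, 0], [0, 0.0001, 0.0096, 0, 0, 0], [0, -0.0016, 0.0095, 0, 0, 0], [0, -0.0032, 0.009, 0, 0, 0], [0, -0.0047, 0.0083, 0, 0, 0], [0, -0.0061, 0.0074, 0, 0, 0], [0, -0.0073, 0.0062, 0, 0, 0], [0, -0.0083, 0.0049, 0, 0, 0], [0, -0.009, 0.0034, 0, 0, 0]]}}

```text
clock: 12.72
eef_pos: [0.5109, 0.0478, 0.1781]
tcp_rot: [-2.044, 1.55, 2.668]
wrist_force: [-0.5, 10.3, -2.8]
finger_gap: 0.0258
```

```bash
python3 cr.py 14 10 1
```

```text
t 12.7167 [0.5109 0.0478 0.1781] [-0.4686 10.3353 -2.8265] 0.02580034145717353 rad 0.055201626787469905 ph -79.09320150350153
[[0, -0.0095, 0.001, 0, 0, 0], [0, -0.0096, -0.0007, 0, 0, 0], [0, -0.0093, -0.0023, 0, 0, 0], [0, -0.0088, -0.0039, 0, 0, 0], [0, -0.0079, -0.0054, 0, 0, 0], [0, -0.0069, -0.0067, 0, 0, 0], [0, -0.0056, -0.0078, 0, 0, 0], [0, -0.0042, -0.0086, 0, 0, 0], [0, -0.0026, -0.0092, 0, 0, 0], [0, -0.001, -0.0095, 0, 0, 0], [0, 0.0007, -0.0096, 0, 0, 0], [0, 0.0023, -0.0093, 0, 0, 0], [0, 0.0039, -0.0088, 0, 0, 0], [0, 0.0054, -0.0079, 0, 0, 0]]
zd -90.02656267870476 tilt [-0.0184  0.0094]
```

Call:
{"fn": "servo_tool", "kwargs": {"commands": [[0, -0.0095, 0.001, 0, 0, 0.3], [0, -0.0096, -0.0007, 0, 0, 0.3], [0, -0.0093, -0.0023, 0, 0, 0.2], [0, -0.0088, -0.0039, 0, 0, 0], [0, -0.0079, -0.0054, 0, 0, 0], [0, -0.0069, -0.0067, 0, 0, 0], [0, -0.0056, -0.0078, 0, 0, 0], [0, -0.0042, -0.0086, 0, 0, 0], [0, -0.0026, -0.0092, 0, 0, -0.3], [0, -0.001, -0.0095, 0, 0, -0.3], [0, 0.0007, -0.0096, 0, 0, -0.3], [0, 0.0023, -0.0093, 0, 0, -0.3]]}}

```text
clock: 13.72
eef_pos: [0.4483, 0.1182, 0.1783]
tcp_rot: [-2.162, 1.552, 2.545]
wrist_force: [1.3, -1.5, -0.8]
finger_gap: 0.0258
```

```bash
python3 cr.py 14 10 1
```

```text
t 13.7167 [0.4483 0.1182 0.1783] [ 1.2772 -1.5365 -0.7864] 0.025754622472724812 rad 0.05468850638338204 ph 162.72127785668016
[[0, 0.0036, -0.0089, 0, 0, 0], [0, 0.0051, -0.0081, 0, 0, 0], [0, 0.0064, -0.0071, 0, 0, 0], [0, 0.0076, -0.0059, 0, 0, 0], [0, 0.0085, -0.0045, 0, 0, 0], [0, 0.0091, -0.003, 0, 0, 0], [0, 0.0095, -0.0013, 0, 0, 0], [0, 0.0096, 0.0003, 0, 0, 0], [0, 0.0094, 0.002, 0, 0, 0], [0, 0.0089, 0.0036, 0, 0, 0], [0, 0.0081, 0.0051, 0, 0, 0], [0, 0.0071, 0.0064, 0, 0, 0], [0, 0.0059, 0.0076, 0, 0, 0], [0, 0.0045, 0.0085, 0, 0, 0]]
zd -90.29859526263088 tilt [-0.0155  0.0105]
```

Call:
{"fn": "servo_tool", "kwargs": {"commands": [[0, 0.0036, -0.0089, 0, 0, 0.2], [0, 0.0051, -0.0081, 0, 0, 0.2], [0, 0.0064, -0.0071, 0, 0, 0], [0, 0.0076, -0.0059, 0, 0, 0], [0, 0.0085, -0.0045, 0, 0, 0], [0, 0.0091, -0.003, 0, 0, 0], [0, 0.0095, -0.0013, 0, 0, 0], [0, 0.0096, 0.0003, 0, 0, 0], [0, 0.0094, 0.002, 0, 0, 0], [0, 0.0089, 0.0036, 0, 0, 0]]}}

```text
clock: 14.55
eef_pos: [0.5331, 0.1475, 0.1779]
tcp_rot: [-1.224, 1.555, -2.807]
wrist_force: [-11.0, -11.1, 9.8]
finger_gap: 0.0257
```

```bash
python3 cr.py 14 10 1;python3 look.py k scene top
```

```text
t 14.55 [0.5331 0.1475 0.1779] [-11.0047 -11.1142   9.8249] 0.025650731736458154 rad 0.055993920482815436 ph 54.33808656391168
[[0, 0.0073, 0.0062, 0, 0, 0], [0, 0.0062, 0.0073, 0, 0, 0], [0, 0.0048, 0.0083, 0, 0, 0], [0, 0.0033, 0.009, 0, 0, 0], [0, 0.0017, 0.0094, 0, 0, 0], [0, 0.0, 0.0096, 0, 0, 0], [0, -0.0017, 0.0094, 0, 0, 0], [0, -0.0033, 0.009, 0, 0, 0], [0, -0.0048, 0.0083, 0, 0, 0], [0, -0.0062, 0.0074, 0, 0, 0], [0, -0.0073, 0.0062, 0, 0, 0], [0, -0.0083, 0.0048, 0, 0, 0], [0, -0.009, 0.0033, 0, 0, 0], [0, -0.0094, 0.0017, 0, 0, 0]]
zd -90.71894477766996 tilt [-0.0147 -0.0051]
```

View pics/k_scene.png

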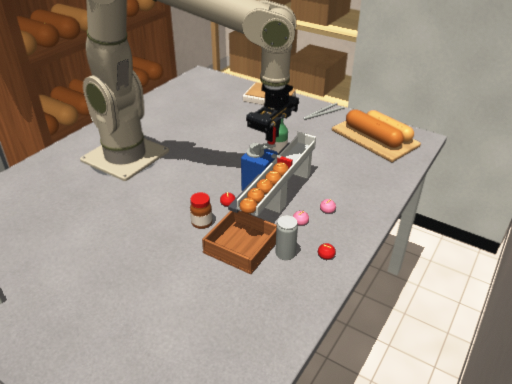

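View pics/k_top.png

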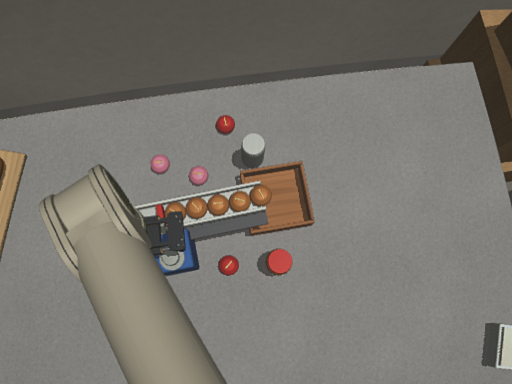

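Call:
{"fn": "servo_tool", "kwargs": {"commands": [[0, 0.0073, 0.0062, 0, 0, 0.3], [0, 0.0062, 0.0073, 0, 0, 0.3], [0, 0.0048, 0.0083, 0, 0, 0], [0, 0.0033, 0.009, 0, 0, 0], [0, 0.0017, 0.0094, 0, 0, 0], [0, 0.0, 0.0096, 0, 0, 0], [0, -0.0017, 0.0094, 0, 0, 0], [0, -0.0033, 0.009, 0, 0, 0], [0, -0.0048, 0.0083, 0, 0, 0], [0, -0.0062, 0.0074, 0, 0, 0]]}}

```text
clock: 15.48
eef_pos: [0.5415, 0.0651, 0.1783]
tcp_rot: [-1.764, 1.561, 2.936]
wrist_force: [1.8, 0.8, -0.2]
finger_gap: 0.0255
```

```bash
python3 cr.py 14 10 1 [.501,.1025];python3 look.py l scene
```

```text
t 15.4833 [0.5415 0.0651 0.1783] [ 1.7869  0.7597 -0.1503] 0.02552150284164936 rad 0.05513347971984322 ph -42.700643365325945
[[0, -0.007, 0.0065, 0, 0, 0], [0, -0.008, 0.0052, 0, 0, 0], [0, -0.0088, 0.0038, 0, 0, 0], [0, -0.0093, 0.0022, 0, 0, 0], [0, -0.0096, 0.0005, 0, 0, 0], [0, -0.0095, -0.0012, 0, 0, 0], [0, -0.0092, -0.0028, 0, 0, 0], [0, -0.0085, -0.0043, 0, 0, 0], [0, -0.0077, -0.0058, 0, 0, 0], [0, -0.0065, -0.007, 0, 0, 0], [0, -0.0052, -0.008, 0, 0, 0], [0, -0.0037, -0.0088, 0, 0, 0], [0, -0.0022, -0.0093, 0, 0, 0], [0, -0.0005, -0.0096, 0, 0, 0]]
zd -90.72887772332568 tilt [-0.0098  0.002 ]
```

View pics/l_scene.png

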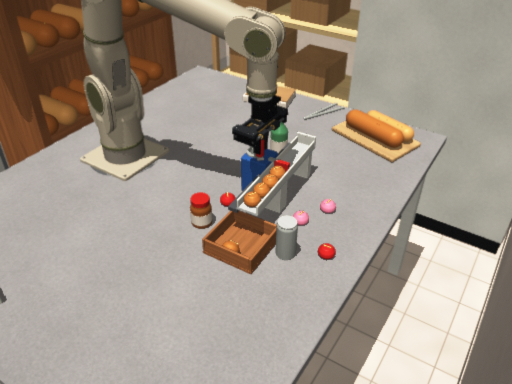

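Roll 1 is in the basket at about (232,246), and four rolls are left in the trough. I'll keep turning.

Call:
{"fn": "servo_tool", "kwargs": {"commands": [[0, -0.007, 0.0065, 0, 0, 0], [0, -0.008, 0.0052, 0, 0, 0], [0, -0.0088, 0.0038, 0, 0, 0.3], [0, -0.0093, 0.0022, 0, 0, 0.3], [0, -0.0096, 0.0005, 0, 0, 0.2], [0, -0.0095, -0.0012, 0, 0, 0], [0, -0.0092, -0.0028, 0, 0, 0], [0, -0.0085, -0.0043, 0, 0, 0], [0, -0.0077, -0.0058, 0, 0, 0], [0, -0.0065, -0.007, 0, 0, 0], [0, -0.0052, -0.008, 0, 0, 0], [0, -0.0037, -0.0088, 0, 0, -0.2]]}}

```text
clock: 16.53
eef_pos: [0.445, 0.0965, 0.1788]
tcp_rot: [2.232, 1.538, 0.656]
wrist_force: [20.3, -0.3, -15.4]
finger_gap: 0.0253
```

```bash
python3 cr.py 14 10 1 [.501,.1025]
```

```text
t 16.5333 [0.445  0.0965 0.1788] [ 20.3277  -0.3018 -15.4248] 0.02526499194575203 rad 0.05631470726717974 ph -173.92010780937085
[[0, -0.0002, -0.0096, 0, 0, 0], [0, 0.0014, -0.0095, 0, 0, 0], [0, 0.0031, -0.0091, 0, 0, 0], [0, 0.0046, -0.0084, 0, 0, 0], [0, 0.006, -0.0075, 0, 0, 0], [0, 0.0072, -0.0063, 0, 0, 0], [0, 0.0082, -0.005, 0, 0, 0], [0, 0.0089, -0.0035, 0, 0, 0], [0, 0.0094, -0.0019, 0, 0, 0], [0, 0.0096, -0.0002, 0, 0, 0], [0, 0.0095, 0.0014, 0, 0, 0], [0, 0.0091, 0.0031, 0, 0, 0], [0, 0.0084, 0.0046, 0, 0, 0], [0, 0.0075, 0.006, 0, 0, 0]]
zd -90.2324229849088 tilt [0.0261 0.0201]
```

Call:
{"fn": "servo_tool", "kwargs": {"commands": [[0, 0.0005, -0.0096, 0, -0.3, -0.5], [0, 0.0018, -0.0095, 0, -0.3, -0.5], [0, 0.0033, -0.0091, 0, -0.3, -0.4], [0, 0.0046, -0.0084, 0, 0, 0], [0, 0.006, -0.0075, 0, 0, 0], [0, 0.0072, -0.0063, 0, 0, 0], [0, 0.0082, -0.005, 0, 0, 0], [0, 0.0089, -0.0035, 0, 0, 0], [0, 0.0094, -0.0019, 0, 0, 0], [0, 0.0096, -0.0002, 0, 0, 0]]}}

```text
clock: 17.37
eef_pos: [0.5043, 0.1573, 0.1786]
tcp_rot: [0.318, 1.567, -1.258]
wrist_force: [-2.0, -4.1, 3.1]
finger_gap: 0.0254
```

```bash
python3 cr.py 14 10 1 [.501,.1025];python3 look.py m scene
```

```text
t 17.3667 [0.5043 0.1573 0.1786] [-2.0433 -4.0598  3.1384] 0.02537181770404777 rad 0.05493517522986728 ph 86.53180911607134
[[0, 0.0095, 0.0014, 0, 0, 0], [0, 0.0091, 0.003, 0, 0, 0], [0, 0.0084, 0.0045, 0, 0, 0], [0, 0.0075, 0.0059, 0, 0, 0], [0, 0.0064, 0.0071, 0, 0, 0], [0, 0.005, 0.0081, 0, 0, 0], [0, 0.0036, 0.0089, 0, 0, 0], [0, 0.002, 0.0094, 0, 0, 0], [0, 0.0003, 0.0096, 0, 0, 0], [0, -0.0014, 0.0095, 0, 0, 0], [0, -0.003, 0.0091, 0, 0, 0], [0, -0.0045, 0.0084, 0, 0, 0], [0, -0.0059, 0.0075, 0, 0, 0], [0, -0.0071, 0.0064, 0, 0, 0]]
zd -90.25247912858502 tilt [ 0.0012 -0.0037]
```

View pics/m_scene.png

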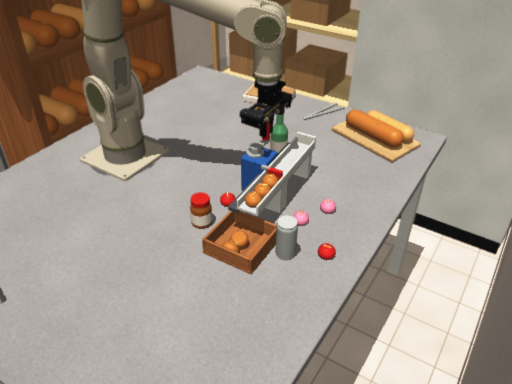

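Two rolls are in the basket and three are left in the trough. I'm turning on with checks.

Call:
{"fn": "servo_tool", "kwargs": {"commands": [[0, 0.0095, 0.0014, 0, 0, 0], [0, 0.0091, 0.003, 0, 0, 0], [0, 0.0084, 0.0045, 0, 0, 0], [0, 0.0075, 0.0059, 0, 0, 0], [0, 0.0064, 0.0071, 0, 0, 0.2], [0, 0.005, 0.0081, 0, 0, 0.2], [0, 0.0036, 0.0089, 0, 0, 0], [0, 0.002, 0.0094, 0, 0, 0], [0, 0.0003, 0.0096, 0, 0, 0], [0, -0.0014, 0.0095, 0, 0, 0], [0, -0.003, 0.0091, 0, 0, 0]]}}

```text
clock: 18.33
eef_pos: [0.5492, 0.0772, 0.1785]
tcp_rot: [-1.399, 1.554, -2.974]
wrist_force: [-4.3, 3.3, 1.6]
finger_gap: 0.0253
```

```bash
python3 cr.py 14 10 1 [.501,.1025]
```

```text
t 18.3333 [0.5492 0.0772 0.1785] [-4.2606  3.2693  1.6241] 0.025312767688439382 rad 0.05440621203484786 ph -27.71583224884995
[[0, -0.0051, 0.0081, 0, 0, 0], [0, -0.0065, 0.0071, 0, 0, 0], [0, -0.0076, 0.0058, 0, 0, 0], [0, -0.0085, 0.0044, 0, 0, 0], [0, -0.0091, 0.0029, 0, 0, 0], [0, -0.0095, 0.0013, 0, 0, 0], [0, -0.0096, -0.0004, 0, 0, 0], [0, -0.0094, -0.0021, 0, 0, 0], [0, -0.0089, -0.0037, 0, 0, 0], [0, -0.0081, -0.0051, 0, 0, 0], [0, -0.0071, -0.0065, 0, 0, 0], [0, -0.0058, -0.0076, 0, 0, 0], [0, -0.0044, -0.0085, 0, 0, 0], [0, -0.0029, -0.0091, 0, 0, 0]]
zd -90.24390237461488 tilt [-0.0166 -0.0028]
```

Total turned is now about 1056°.

Call:
{"fn": "servo_tool", "kwargs": {"commands": [[0, -0.0051, 0.0081, 0, 0, 0.3], [0, -0.0065, 0.0071, 0, 0, 0.3], [0, -0.0076, 0.0058, 0, 0, 0.3], [0, -0.0085, 0.0044, 0, 0, 0], [0, -0.0091, 0.0029, 0, 0, 0], [0, -0.0095, 0.0013, 0, 0, 0]]}}

```text
clock: 18.83
eef_pos: [0.5019, 0.0471, 0.1786]
tcp_rot: [2.235, 1.566, 0.66]
wrist_force: [1.5, 5.3, -0.6]
finger_gap: 0.0251
```

```bash
python3 cr.py 10 10 1 [.501,.1025]; python3 look.py n scene top
```

```text
t 18.8333 [0.5019 0.0471 0.1786] [ 1.4945  5.3444 -0.636 ] 0.025078830389246742 rad 0.055387204182408896 ph -89.02534787429963
[[0, -0.0096, -0.0006, 0, 0, 0], [0, -0.0093, -0.0023, 0, 0, 0], [0, -0.0088, -0.0039, 0, 0, 0], [0, -0.008, -0.0053, 0, 0, 0], [0, -0.0069, -0.0066, 0, 0, 0], [0, -0.0057, -0.0077, 0, 0, 0], [0, -0.0042, -0.0086, 0, 0, 0], [0, -0.0027, -0.0092, 0, 0, 0], [0, -0.001, -0.0095, 0, 0, 0], [0, 0.0006, -0.0096, 0, 0, 0]]
zd -90.24547388440398 tilt [0.0036 0.0028]
```

View pics/n_scene.png

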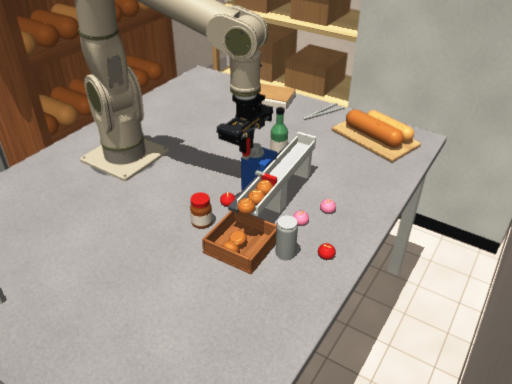

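View pics/n_top.png

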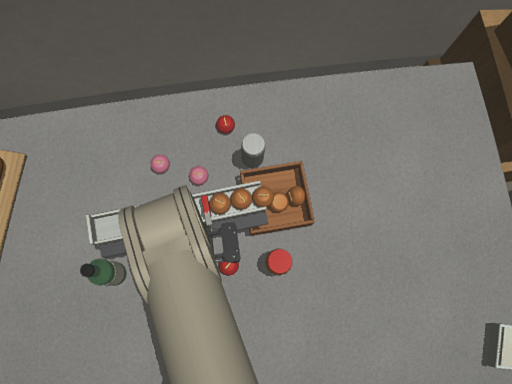

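Two rolls are in the basket, and the third sits on the edge at about (263,196) in the top view.

Call:
{"fn": "servo_tool", "kwargs": {"commands": [[0, -0.0096, -0.0006, 0, 0, 0], [0, -0.0093, -0.0023, 0, 0, 0], [0, -0.0088, -0.0039, 0, 0, 0], [0, -0.008, -0.0053, 0, 0, 0], [0, -0.0069, -0.0066, 0, 0, 0]]}}

```text
clock: 19.35
eef_pos: [0.458, 0.0665, 0.1786]
tcp_rot: [1.792, 1.564, 0.215]
wrist_force: [6.8, 3.9, -3.7]
finger_gap: 0.0257
```

```bash
python3 cr.py 10 10 1 [.501,.1025]; python3 look.py o scene top
```

```text
t 19.35 [0.458  0.0665 0.1786] [ 6.7991  3.9344 -3.6891] 0.02570575706356768 rad 0.05611981085352555 ph -140.03917483817403
[[0, -0.0055, -0.0078, 0, 0, 0], [0, -0.0041, -0.0087, 0, 0, 0], [0, -0.0025, -0.0092, 0, 0, 0], [0, -0.0009, -0.0095, 0, 0, 0], [0, 0.0008, -0.0096, 0, 0, 0], [0, 0.0024, -0.0093, 0, 0, 0], [0, 0.004, -0.0087, 0, 0, 0], [0, 0.0055, -0.0079, 0, 0, 0], [0, 0.0067, -0.0068, 0, 0, 0], [0, 0.0078, -0.0055, 0, 0, 0]]
zd -90.32099638537241 tilt [0.0067 0.0015]
```

View pics/o_scene.png

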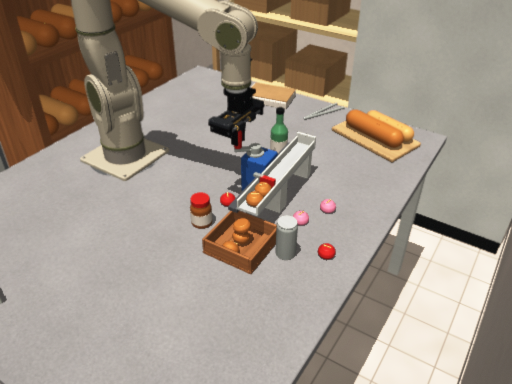

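View pics/o_top.png

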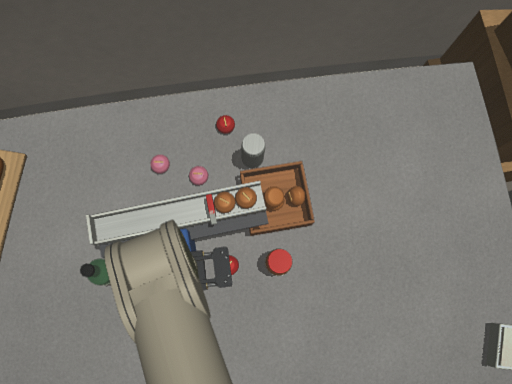

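Three rolls have dropped and two remain in the trough. Now I let go.

Call:
{"fn": "servo_tool", "kwargs": {"commands": [[0, 0, 0, 0, 0, 0], [0, 0, 0, 0, 0, 0], [0, 0, 0, 0, 0, 0], [0, 0, 0, 0, 0, 0], [0, 0, 0, 0, 0, 0], [0, 0, 0, 0, 0, 0]], "claw": 0.8}}

```text
clock: 19.95
eef_pos: [0.4563, 0.0657, 0.1783]
tcp_rot: [0.962, 1.568, -0.614]
wrist_force: [0.3, -0.6, 0.7]
finger_gap: 0.0576
```

```bash
python3 cr.py 1 10 1 [.501,.1025]; python3 look.py p scene wrist
```

```text
t 19.95 [0.4563 0.0657 0.1783] [ 0.3247 -0.5655  0.6948] 0.05756216045273792 rad 0.05792458974417997 ph -140.57323684156788
[[0, -0.0055, -0.0079, 0, 0, 0]]
zd -90.26381601058814 tilt [ 0.0026 -0.0018]
```

View pics/p_scene.png

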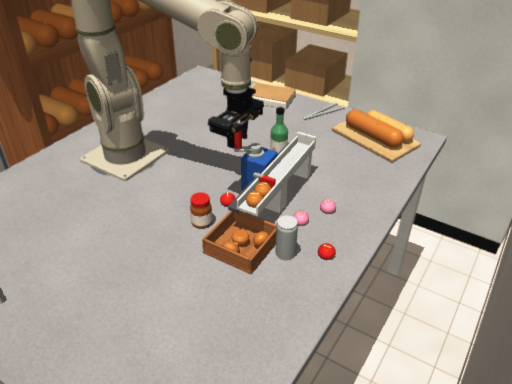

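View pics/p_wrist.png

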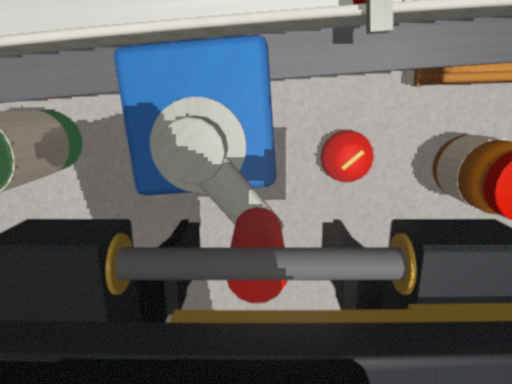

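The three rolls have settled inside the basket, near (231,246), (241,238) and (261,239). The fingers are clear on both sides of the grip, so I'm rising straight up.

Call:
{"fn": "servo_tool", "kwargs": {"commands": [[-0.015, 0, 0, 0, 0, 0], [-0.03, 0, 0, 0, 0, 0], [-0.03, 0, 0, 0, 0, 0], [-0.03, 0, 0, 0, 0, 0], [-0.02, 0, 0, 0, 0, 0], [0, 0, 0.03, 0, 0, 0], [0, 0, 0.04, 0, 0, 0], [0, 0, 0.03, 0, 0, 0], [0, 0, 0, 0, 0, 0], [0, 0, 0, 0, 0, 0], [0, 0, 0, 0, 0, 0], [0, 0, 0, 0, 0, 0], [0, 0, 0, 0, 0, 0], [0, 0, 0, 0, 0, 0]]}}

```text
clock: 21.22
eef_pos: [0.4548, -0.0354, 0.3095]
tcp_rot: [0.612, 1.569, -0.958]
wrist_force: [0.4, -0.1, 1.1]
finger_gap: 0.0697
```

```bash
python3 look.py q scene top; python3 - <<'E'
from rig import r
import cv2,pickle,numpy as np
s=r.read_state();print(s["clock"],s["eef_pos"],s["wrist_force"],s["dq"].round(3))
d=pickle.load(open("q.pkl","rb"))
a=cv2.resize(np.ascontiguousarray(d["scene"]["color"][100:280,180:350,::-1]),(510,540))
b=cv2.resize(np.ascontiguousarray(d["top"]["color"][110:290,80:330,::-1]),(750,540))
cv2.imwrite("pics/q1.png",a);cv2.imwrite("pics/q2.png",b)
E
```

```text
21.3167 [ 0.45478483 -0.03549696  0.30953663] [0.86337721 0.01665692 0.35053682] [ 0.003 -0.001  0.006  0.001  0.001 -0.     0.002]
```

View pics/q1.png

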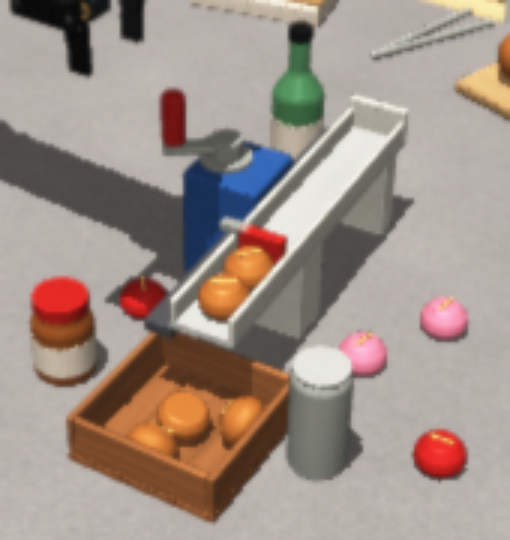

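View pics/q2.png

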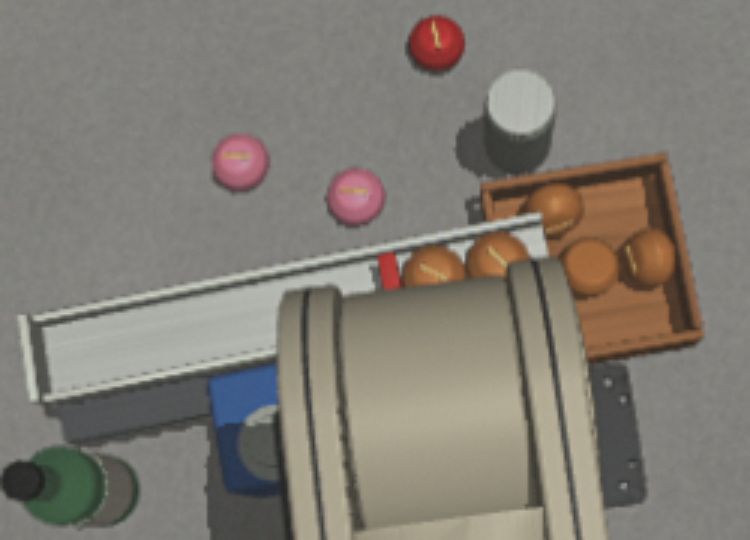

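The views agree: three rolls are in the basket, two are in the trough, and the jar, shaker and bottle are upright and in place. The arm is clear of everything.

```bash
python3 -c "
from rig import r
print(r.sign_off())"
```

```text
the job is handed in; nothing more can be done
None
```

The job is done and handed in at about 21 s: three rolls are in the basket and two are still in the trough.

- **Basket:** I gripped it by one wall and slid it under the trough's mouth, standing on the counter. Its centre came out about 39 mm out from the mouth and 3 mm to one side, against the 35 mm asked. The nearest bystander, the shaker, was about 15 mm away.
- **Crank:** I turned it clockwise at about 2 rad/s through roughly 1170° (3.2 turns), then let go and raised the arm clear.
- **Last checks:** The final scene and top views both showed three rolls in the basket and two in the trough against the pusher. The jar, shaker and bottle stood upright and had not visibly moved.
- **Disagreements:** The scene and top cameras differed by about 7 mm on the same points. I placed the basket from top-view measurements of both basket and mouth, and confirmed the crank grip's position with the wrist camera. The basket may have shifted a few mm when I released it; the position above was measured after that.
- **Forces:** The highest wrist force in my readings was about 25 N, while cranking. I read it only between moves.

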